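Build the blocking-test stack and start its clock

TASK

Build the blocking-test stack on the round steel base: lay down an orange specimen, cover it with a steel plate, then the next specimen and its plate, until every specimen on the bench is in and each has one plate on it, all squarely centred over the base; a plate that is not needed stays on the bench. Then take the large brass weight out of its case and stand it upright and centred on the top plate, and only when it stands there press the green start button of the timer. Leave the other glassware and tools as they are.

Things in the scene. Friction and masses are not known exactly. Their poses are not given: they have to be found in the camera images.
- base_top (a point): centre of the top face of the round steel base on which the stack is built: fixed to the bench, a dark disc 110 mm across and 12 mm high with a pale raised face 80 mm across on it whose top, this point, is 16 mm above the bench; two low wire bails (10 mm high) stick out to 76 mm from the centre on opposite sides, along the frame's x axis. The frame's z is up
- specimen1_center (a point): centre (mid-height) of orange moulded polymer specimen disc 1: 60 mm across, 14 mm thick, about 50 g, flat on both faces, laid out singly on a white pad (1 mm, flat on the bench; the discs' undersides are at bench height). All specimens are alike. 3 or 4 of the 4 are there in any run; an absent one reads None
- specimen2_center (a point): centre (mid-height) of orange moulded polymer specimen disc 2: 60 mm across, 14 mm thick, about 50 g, flat on both faces, laid out singly on a white pad (1 mm, flat on the bench; the discs' undersides are at bench height). All specimens are alike. 3 or 4 of the 4 are there in any run; an absent one reads None
- specimen3_center (a point): centre (mid-height) of orange moulded polymer specimen disc 3: 60 mm across, 14 mm thick, about 50 g, flat on both faces, laid out singly on a white pad (1 mm, flat on the bench; the discs' undersides are at bench height). All specimens are alike. 3 or 4 of the 4 are there in any run; an absent one reads None
- specimen4_center (a point): centre (mid-height) of orange moulded polymer specimen disc 4: 60 mm across, 14 mm thick, about 50 g, flat on both faces, laid out singly on a white pad (1 mm, flat on the bench; the discs' undersides are at bench height). All specimens are alike. 3 or 4 of the 4 are there in any run; an absent one reads None
- plate1_center (a point): centre (mid-height) of loose bright steel separator plate 1: a plain disc 66 mm across, 8 mm thick, about 150 g, laid out singly on a blue pad (1 mm, flat on the bench; undersides at bench height). All plates are alike and all 4 are always there
- plate2_center (a point): centre (mid-height) of loose bright steel separator plate 2: a plain disc 66 mm across, 8 mm thick, about 150 g, laid out singly on a blue pad (1 mm, flat on the bench; undersides at bench height). All plates are alike and all 4 are always there
- plate3_center (a point): centre (mid-height) of loose bright steel separator plate 3: a plain disc 66 mm across, 8 mm thick, about 150 g, laid out singly on a blue pad (1 mm, flat on the bench; undersides at bench height). All plates are alike and all 4 are always there
- plate4_center (a point): centre (mid-height) of loose bright steel separator plate 4: a plain disc 66 mm across, 8 mm thick, about 150 g, laid out singly on a blue pad (1 mm, flat on the bench; undersides at bench height). All plates are alike and all 4 are always there
- weight: brass knob weight, about 0.7 kg: cylinder 60 mm across, 28 mm high; on top a neck 18 mm across, 10 mm high, then a round head 25 mm across, 18 mm high. Origin: centre of its underside, z up. It starts in the larger bore (63 mm wide, 28 mm deep) of a fixed wooden case, a block 190 x 110 mm, 38 mm high, its lid folded flat: only neck and head stand out
- weight_knob (a point): centre of the weight's knob head, 47 mm above the weight's underside
- start_top (a point): middle of the top of the bench timer's round green start button, 28 mm across; the timer is a white box 95 x 85 mm, 34 mm high, fixed to the bench, the button 26 mm from its middle. The button is pressed straight down, 6 mm of travel, springs back, about 5 N at the bottom
- start (a joint): travel of the start button in m: 0 up, 0.006 fully pressed; it counts as pressed from 0.004
- jar: bystander: small amber jar with black cap, 42 mm across, 62 mm high, standing among the work; origin: centre of its underside
- solvent: bystander: amber solvent bottle, 68 mm across, 150 mm high; origin: centre of its underside
- beaker: bystander: empty glass beaker, 70 mm across, 90 mm high; origin: centre of its underside
- stopper_jar: bystander: clear jar with white cap, 54 mm across, 85 mm high; origin: centre of its underside
- small_weight: bystander: smaller brass knob weight, 40 mm across, in the case's smaller bore 88 mm from the centre of the larger one, its knob standing 22 mm out; origin: centre of its underside
- spatula: bystander: thin steel lab spatula 175 mm long lying flat, 6 mm high; x along its length; origin: middle of its length on the underside

How it is judged:
By the outcome, as a careful person would: the job done as asked, in the order asked, and still so for the second after the job is handed in, with the robot touching nothing.
Of specimen1, specimen2, specimen3, specimen4 only 3 to 4 are there at a start; the rules pass over those that are not, and their reading is None.
At some moment in a run one of specimen1, specimen2, specimen3, specimen4, plate1, plate2, plate3, plate4 may be knocked a few centimetres aside while the robot is not near it.
Once in a run the grip may slacken for a moment while it holds something.
It also fails if it takes over 210 s, if anything falls off the work surface, if the arm or the gripper's body presses on something with over 40 N, if the wrist force passes 120 N, or if a joint passes its speed limit or range.

ROBOT

A 6-joint arm with a two-finger parallel gripper is mounted at the origin on the work surface. World frame = base frame: x ahead of the robot, y to its left, z up, the work surface at z = 0. Lengths are in m, angles in degrees, forces in N, time in s.
With the tool pointing down it reaches from about 0.35 to 0.875 m from the base axis. Payload 4.2 kg.
Tool frame: the origin (TCP) lies midway between the tips of the shut fingers; the grasp point (between the pads) lies 19 mm behind it; z points along the fingers, y is the line along which they close (so a half turn about z gives the same grasp; the last joint's range is limited). The gripper opens to 87 mm and grips with 3 to 60 N. Pads are 19 mm wide; open, the fingers measure 117 mm over their backs; the gripper's body (75 mm by 190 mm) begins 51 mm behind the grasp point.
Start: joints at [-50.329, 22.042, 0.453, 0, -68.411, -14.817], TCP at [0.263, -0.567, 0.223] pointing down, gripper open.
Joint ranges: [-179.83, 179.83], [-69.29, 118.12], [-61.27, 80.66], [-181.25, 117.63], [-171.15, -9.14], [-177.46, 177.46]. Speed limits (degrees/s): [159.86, 159.86, 180, 180, 180, 180].

INTERFACE

Orientations are given as a 3x3 rotation matrix whose columns are the frame's x, y, z axes.
In Python, from station import r, cams gives the robot as it stands.
- The arm moves only by the tool play_rows, never from a script. Its argument "commands" is text: rows parted by semicolons, each of 6 numbers parted by spaces: the shift along the world's x, y, z normalised to -1 to 1, where 1 is 30 mm, then the turn, a rotation vector about the world's x, y, z normalised to -1 to 1, where 1 is 0.15 rad. A call has 1 to 20 rows; each row shifts and turns the commanded pose from where the row before left it; what a row does not reach is not made up. A row lasts 1/10 s, in which the tool goes at most 50 mm and 8.59 degrees, less where a joint would pass 70% of its speed; a pose out of reach is approached as far as the arm can. A call with a number of a shift or a turn outside -1 to 1 is refused whole. A call with a gripper value outside its range is refused whole. "grip" is the finger opening in mm, from 0 to 87, set as the call begins (left out, the last holds). The fingers move at their own pace and stop on an object; the grip force is fixed at half the most. Time passes only in rows, so rows that do not move let the fingers close. It gives the time, the measured TCP pose, the force, the opening and the grip force at its end, in the units of the state.
- r.sense(): the state, without advancing time (a new reading comes with each control period).
- cams.capture(name): name is "side" or "top" or "wrist"; returns (picture, depth): 384x512x3 uint8, blue, green, red; 384x512 float32, m along the optical axis (not along the pixel's ray), 0 where there is no reading.
- cams.camera_info(name): a dict with "mtx" (3x3 intrinsics, pixels), "R" (3x3) and "t" (3): a world point X has camera coordinates R X + t. Camera axes: x right, y down, z forward; pixel columns grow to the right and rows downward; lengths in m; the calibration is good to about 2 mm. A picture is of the moment at which its call begins: read the wrist's pose just before it. camera_info takes no time and is no camera call; for the wrist camera it gives the pose at the moment of the call.
- r.finish_job(): hands the job in; it is judged then, once.
The state is a dict: "time_s": time; "joints": joint angles; "joint_velocities": joint speeds; "effort": joint torques, N m; "tcp_pos": TCP position; "ee_rot": TCP orientation; "wrist_force": force on the tool from outside, world axes, zero at the start; "moment": the same for the moment, N m; "gripper_width": opening from 0.0 (shut) to 1.0 (fully open); "gripper_force": force on a finger pad.
Only numpy, scipy, OpenCV 4.12 (cv2) and the standard library are available. Lean on these libraries where they do the work, as an engineer would, in place of code of your own. Each camera call takes 0.05 s, during which the arm holds its last target. There are 200 camera calls.

## Working session

There is one attempt and no reset: what is moved stays moved. The work goes in short steps, Python scripts to look and compute and a tool call to move; the robot and the scene stay as the last step left them, time stands still between calls to the robot, and variables do not carry over. Pictures are saved under pics/ and viewed, at most 14 in all, crops included, and the job is handed in when it is done.

Besides the shell and the picture viewer there is one more tool, called after ">>>" by a JSON object that holds its "op" and its "data", one argument or row to a line. play_rows: Moves the arm, as the interface text tells. Scaled input: -1 to 1 covers 30 mm each way for a shift and 0.15 rad each way for a turn. Its arguments: {"type":"object","properties":{"commands":{"type":"string"},"grip":{"type":"number"}},"required":["commands"]}

```bash
ls; mkdir -p pics
python3 - <<'E'
from station import r,cams
import cv2,numpy as np
for n in ("top","side"):
    im,d=cams.capture(n); cv2.imwrite(f"pics/{n}0.png",im); np.save(f"pics/{n}0.npy",d)
    i=cams.camera_info(n); print(n,i["mtx"].round(1).tolist(),i["R"].round(3).tolist(),i["t"].round(3).tolist())
s=r.sense(); print(s["time_s"],s["tcp_pos"],s["ee_rot"],s["gripper_width"])
E
```

```text
pics
top [[457.2, 0.0, 262.4], [0.0, 457.2, 186.3], [0.0, 0.0, 1.0]] [[-0.004, -1.0, -0.007], [-0.991, 0.005, -0.135], [0.135, 0.006, -0.991]] [0.008, 0.524, 1.019]
side [[378.7, 0.0, 255.9], [0.0, 378.7, 191.5], [0.0, 0.0, 1.0]] [[-0.846, -0.534, -0.01], [-0.36, 0.584, -0.728], [0.394, -0.612, -0.686]] [0.452, 0.25, 0.877]
0.1 [ 0.26250051 -0.56663167  0.22160106] [[-9.07435975e-01 -4.20189396e-01 -9.07530896e-04]
 [-4.20190360e-01  9.07434411e-01  1.68828678e-03]
 [ 1.14124560e-04  1.91334790e-03 -9.99998163e-01]] 1.0004537714187203
```

View pics/top0.png

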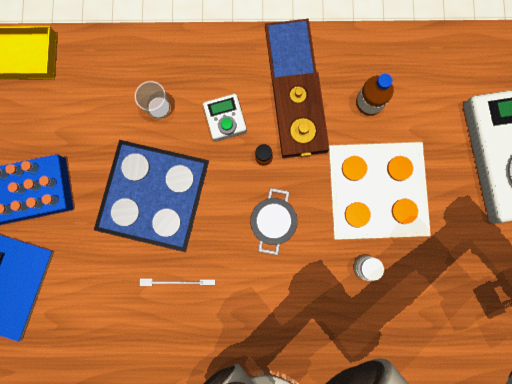

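View pics/side0.png

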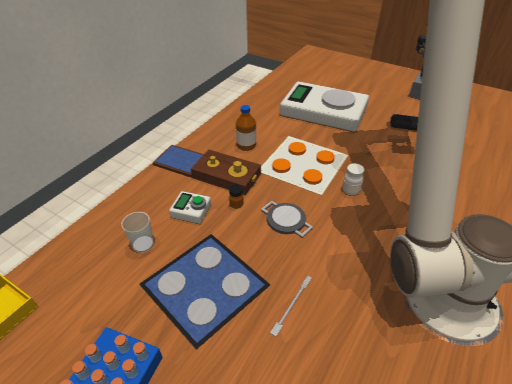

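Top view: there are four specimens, at (355,168), (400,168), (358,214) and (405,211). The plates are at (135,166), (180,178), (124,212) and (166,222). The base is at (273,221), the large weight's knob at (303,130), the start button at (227,124) and the jar at (263,154). The side view shows the same layout, with nothing stacked yet.

```bash
cat > h.py <<'E'
import cv2,numpy as np
from station import r,cams
def ray(info,uv,z):
    K,R,t=(np.array(info[k]) for k in("mtx","R","t")); C=-R.T@t
    d=R.T@np.linalg.solve(K,[uv[0],uv[1],1.]); return C+d*(z-C[2])/d[2]
def blobs(m,amin=60,amax=1e6):
    m=cv2.morphologyEx(m.astype(np.uint8),cv2.MORPH_OPEN,np.ones((3,3),np.uint8))
    n,_,st,c=cv2.connectedComponentsWithStats(m)
    return [(tuple(c[i]),st[i,4],st[i,2],st[i,3]) for i in range(1,n) if amin<st[i,4]<amax]
def masks(im):
    h,s,v=[a.astype(int) for a in cv2.split(cv2.cvtColor(im,cv2.COLOR_BGR2HSV))]
    return dict(spec=(h>8)&(h<22)&(s>190)&(v>200), pale=(s<45)&(v>150), green=(h>50)&(h<85)&(s>120)&(v>70),
      brass=(h>18)&(h<32)&(s>110)&(v>110))
def inspect(name,items,im=None):
    if im is None: im,_=cams.capture(name)
    info=cams.camera_info(name); ms=masks(im)
    for k,z in items:
        for c,a,w,hh in blobs(ms[k]):
            print(name,k,np.round(c,1),a,w,hh,(ray(info,c,z)*1000).round(1)[:2])
E
python3 - <<'E'
from h import *
for n in("top","side"):
    im=cv2.imread(f"pics/{n}0.png")
    inspect(n,[("spec",.007),("pale",.006),("green",.036),("brass",.057)],im)
E
```

```text
top spec [216.7  36.4] 681 90 14 [903.7 117.4]
top spec [138.3  33.2] 68 14 6 [913.8 312.5]
top spec [158.2  35.9] 144 22 11 [906.2 262.9]
top spec [396.8  35.8] 147 24 11 [ 901.8 -328.8]
top spec [424.9  33.3] 77 12 9 [ 907.8 -398.4]
top spec [357.1  36.5] 341 57 10 [ 900.9 -230.6]
top spec [65.8 38.5] 122 17 9 [901.3 492.7]
top spec [150.1  61.4] 61 15 5 [840. 281.]
top spec [139.1  74.9] 101 23 6 [805.3 307.1]
top spec [401.6  83.5] 79 18 7 [ 778.9 -335.2]
top spec [225.8  85.4] 93 21 6 [777.2  93.8]
top spec [253.9  91.9] 198 26 15 [760.1  25.3]
top spec [421.2  94.6] 648 80 31 [ 750.6 -381.2]
top spec [103.6  93. ] 99 16 10 [759.9 392.7]
top spec [332.1  90.7] 85 21 5 [ 761.7 -165.3]
top spec [479.8  90.5] 75 18 6 [ 759.8 -523.8]
top spec [198.6  95.7] 148 21 13 [751.4 160.1]
top spec [220.2  92.9] 69 15 6 [758.1 107.5]
top spec [37.7 96.1] 67 12 7 [752.9 553.7]
top spec [68.1 95.5] 77 16 8 [754.1 479.1]
top spec [329.9  98.4] 91 16 10 [ 742.4 -159.4]
top spec [ 43.  106.3] 79 9 12 [727.2 539. ]
top spec [ 90.  108.1] 107 16 10 [721.9 424. ]
top spec [260.8 107.4] 130 21 9 [720.
[... 4668 characters left out ...]
.5] 459 28 20 [451.9 -26.9]
side pale [188.3 211.6] 168 32 9 [696.  106.3]
side pale [142.4 243.1] 205 18 15 [725.4 259.2]
side pale [439.6 264.1] 1618 53 46 [ 47. -83.]
side pale [208.  256.8] 406 25 21 [550.7 203.2]
side pale [171.1 282.4] 487 27 23 [579.8 310.6]
side pale [235.2 283.9] 498 27 23 [446.5 232.6]
side pale [201.3 310.7] 591 29 26 [471.7 331. ]
side pale [467.1 326. ] 1189 72 31 [-42.   53.7]
side pale [275.6 328.8] 78 10 12 [307.8 279.6]
side green [298.8  92.1] 98 13 11 [ 722.6 -620.4]
side green [182.2 200.6] 95 13 12 [716.4 102.2]
side green [197.2 200. ] 66 9 9 [682.   77.8]
side brass [237.7 169.7] 179 20 16 [644.4 -72.2]
side brass [ 12.7 305.3] 1317 38 64 [801.6 555.3]
```

>>> {"op": "play_rows", "data": {
  "commands": "0.55 0.97 -0.2 0 0 -0.24;0.55 0.97 -0.2 0 0 -0.24;0.55 0.97 -0.2 0 0 -0.24;0.55 0.97 -0.2 0 0 -0.24;0.55 0.97 -0.2 0 0 -0.24;0.55 0.97 -0.2 0 0 -0.24;0.55 0.97 -0.2 0 0 -0.24;0.55 0.97 -0.2 0 0 -0.24;0.55 0.97 -0.2 0 0 -0.24;0.55 0.97 -0.2 0 0 -0.24;0.55 0.97 -0.2 0 0 -0.24;0.55 0.97 -0.2 0 0 -0.24;0 0 0 0 0 0;0 0 0 0 0 0",
  "grip": 80
}}

```text
time_s: 1.5
tcp_pos: [0.4607, -0.2172, 0.1501]
ee_rot: [[-1.0, -0.004, -0.001], [-0.004, 1.0, 0.0], [0.001, 0.0, -1.0]]
wrist_force: [-1.1, -0.4, 0.2]
gripper_width: 0.919
gripper_force: 0.0
```

Run:
```python
from h import *
s=r.sense(); print(s["time_s"],s["tcp_pos"].round(4),s["ee_rot"].round(3).tolist(),s["joints"],s["wrist_force"])
im,_=cams.capture("wrist"); cv2.imwrite("pics/w1.png",im); i=cams.camera_info("wrist")
print(i["mtx"].round(1).tolist(),i["R"].round(3).tolist(),i["t"].round(3).tolist(),-i["R"].T@i["t"])
inspect("wrist",[("spec",.007)],im)
```

```text
1.5 [ 0.4607 -0.2172  0.1501] [[-1.0, -0.004, -0.001], [-0.004, 1.0, 0.0], [0.001, 0.0, -1.0]] [-6.96380113e+00  1.48057976e+01 -2.15669669e+01 -1.91105645e-03
 -5.36941549e+01 -8.28275908e+01] [-1.05699274 -0.41528826  0.24575556]
[[307.1, 0.0, 251.1], [0.0, 307.1, 190.8], [0.0, 0.0, 1.0]] [[-0.003, 1.0, -0.0], [0.956, 0.003, 0.292], [0.292, 0.001, -0.956]] [0.221, -0.454, 0.188] [ 0.3799675  -0.22010513  0.3123474 ]
wrist spec [251.5 161.8] 611 50 16 [ 442.5 -219.5]
wrist spec [133.4 185.8] 1510 41 54 [ 468.2 -341.6]
wrist spec [254.9 262.4] 337 44 10 [ 557.  -215.4]
```

View pics/w1.png

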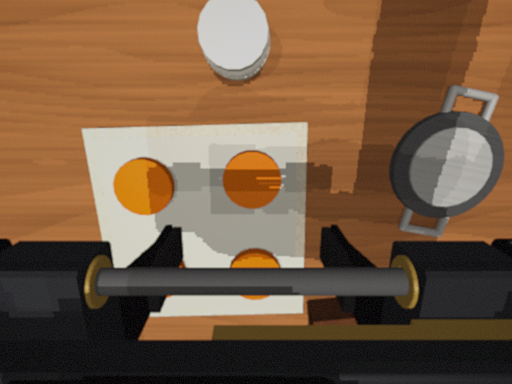

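Wrist view: specimen 3 is at about (252,180), another specimen at (143,186), the base at (446,163). The gripper's shadow splits the discs, so the mask needs loosening.

```bash
cat >> h.py <<'E'
def ell(name,lo,hi,z,rad,im=None,show=True):
    """ellipses (convex hull) of HSV range blobs whose size fits a disc of radius rad (m) at height z"""
    if im is None: im,_=cams.capture(name)
    info=cams.camera_info(name); f=info["mtx"][0,0]; C=-np.array(info["R"]).T@info["t"]
    m=cv2.inRange(cv2.cvtColor(im,cv2.COLOR_BGR2HSV),lo,hi)
    m=cv2.morphologyEx(m,cv2.MORPH_OPEN,np.ones((3,3)))
    out=[]
    for c in cv2.findContours(m,cv2.RETR_EXTERNAL,cv2.CHAIN_APPROX_NONE)[0]:
        if len(c)<12: continue
        h=cv2.convexHull(c); fill=cv2.contourArea(c)/max(cv2.contourArea(h),1)
        e=cv2.fitEllipse(c); p=ray(info,e[0],z); dist=np.linalg.norm(p-C); d=max(e[1])*dist/f
        if abs(d-2*rad)<.35*rad*2 and fill>.85:
            out.append(p[:2]*1000)
            if show: print(name,np.round(e[0],1),np.round(e[1],1),"d",round(d*1000,1),"xy",(p[:2]*1000).round(1))
    return out
SP=((5,170,70),(20,255,255)); PL=((0,0,110),(179,60,255))
E
python3 - <<'E'
from h import *
im=cv2.imread("pics/w1.png"); hsv=cv2.cvtColor(im,cv2.COLOR_BGR2HSV)
for p in [(252,160),(252,180),(275,180),(30,180),(340,140),(446,130),(430,170),(470,180)]: print(p,hsv[p[1],p[0]])
ell("wrist",*SP,.007,.03,im)
ell("wrist",*PL,.015,.04,im)
E
```

```text
(252, 160) [ 15 218 212]
(252, 180) [ 13 237 138]
(275, 180) [ 13 223 144]
(30, 180) [ 14 164 168]
(340, 140) [ 13 165 148]
(446, 130) [ 26  14 124]
(430, 170) [ 20  15 105]
(470, 180) [ 19  12 172]
wrist [254.5 259.3] [19.  50.3] d 57.5 xy [ 553.2 -215.8]
wrist [143.6 185.8] [54.7 58.9] d 64.5 xy [ 468.1 -331.1]
wrist [251.5 179.2] [56.  56.4] d 58.1 xy [ 460.7 -219.5]
wrist [457.1 164.9] [69.3 80.4] d 95.7 xy [443.5 -16.7]
wrist [233.8  36.6] [71.7 83.4] d 82.0 xy [ 329.3 -235.4]
```

>>> {"op": "play_rows", "data": {
  "commands": "0 -0.07 -0.95 0 0 0;0 0 -0.95 0 0 0;0 0 -0.95 0 0 0;0 0 -0.95 0 0 0;0 0 -0.7 0 0 0;0 0 -0.4 0 0 0;0 0 0 0 0 0"
}}

```text
time_s: 2.25
tcp_pos: [0.4594, -0.2206, 0.0023]
ee_rot: [[-1.0, -0.0, -0.003], [-0.0, 1.0, 0.0], [0.003, 0.0, -1.0]]
wrist_force: [-0.3, 0.7, 0.3]
gripper_width: 0.918
gripper_force: 0.0
```

>>> {"op": "play_rows", "data": {
  "commands": "0 0 0 0 0 0;0 0 0 0 0 0;0 0 0 0 0 0;0 0 0 0 0 0;0 0 0 0 0 0;0 0 0 0 0 0",
  "grip": 50
}}

```text
time_s: 2.85
tcp_pos: [0.4614, -0.22, 0.0046]
ee_rot: [[-1.0, -0.002, 0.002], [-0.002, 1.0, -0.0], [-0.002, -0.0, -1.0]]
wrist_force: [-0.0, 0.6, 6.7]
gripper_width: 0.678
gripper_force: 30.0
```

>>> {"op": "play_rows", "data": {
  "commands": "0 0 0.5 0 0 0;0 0 0.9 0 0 0;0 0 0.9 0 0 0;0 0 0.7 0 0 0;-0.08 1 0 0 0 0;-0.08 1 0 0 0 0;-0.08 1 0 0 0 0;-0.08 1 0 0 0 0;-0.08 1 0 0 0 0;-0.08 0.66 0 0 0 0;0 0 0 0 0 0;0 0 0 0 0 0"
}}

```text
time_s: 4.05
tcp_pos: [0.4462, -0.05, 0.0936]
ee_rot: [[-1.0, -0.003, -0.0], [-0.003, 1.0, -0.0], [0.0, -0.0, -1.0]]
wrist_force: [-0.6, -0.6, -0.3]
gripper_width: 0.674
gripper_force: 30.0
```

Run:
```python
from h import *
s=r.sense(); print(s["time_s"],s["tcp_pos"].round(4),s["gripper_width"],s["gripper_force"])
im,_=cams.capture("wrist"); cv2.imwrite("pics/w2.png",im)
ell("wrist",*SP,s["tcp_pos"][2]+.004,.03,im)
ell("wrist",(0,0,70),(179,60,255),.015,.04,im)
```

```text
4.05 [ 0.4462 -0.05    0.0936] 0.6743389257961632 29.999860525131226
wrist [250.7 233.2] [ 80.8 113.5] d 64.3 xy [438.9 -52.7]
wrist [18.6 58.8] [45.8 84.2] d 80.8 xy [ 339.7 -221. ]
```

View pics/w2.png

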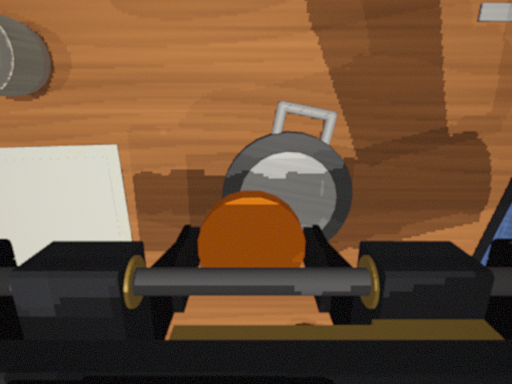

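Specimen held; the base shows at about (288,185), partly hidden by it. The top and side views agree on the base centre at (447,-19.7) mm.

>>> {"op": "play_rows", "data": {
  "commands": "0.02 1 0 0 0 0;0 0 -0.6 0 0 0;0 0 -0.8 0 0 0;0 0 -0.6 0 0 0;0 0 -0.3 0 0 0;0 0 -0.15 0 0 0;0 0 0 0 0 0;0 0 0 0 0 0;0 0 0 0 0 0"
}}

```text
time_s: 5.0
tcp_pos: [0.4476, -0.0204, 0.0206]
ee_rot: [[-1.0, -0.002, 0.001], [-0.002, 1.0, 0.0], [-0.001, 0.0, -1.0]]
wrist_force: [-0.6, -1.5, 0.8]
gripper_width: 0.675
gripper_force: 30.0
```

>>> {"op": "play_rows", "data": {
  "commands": "0 0 0 0 0 0;0 0 0 0 0 0;0 0 0 0 0 0;0 0 0.6 0 0 0;0 0 0.9 0 0 0;0 0 0.9 0 0 0;0 -1 0.1 0 0 0;0 -1 0 0 0 0;0.07 -1 0 0 0 0;0.9 -1 0 0 0 0;0.9 -1 0 0 0 0;0.9 -1 0 0 0 0;0.9 -0.46 0 0 0 0;0.5 0 0 0 0 0;0 0 0 0 0 0;0 0 0 0 0 0",
  "grip": 80
}}

```text
time_s: 6.6
tcp_pos: [0.5713, -0.2137, 0.0943]
ee_rot: [[-1.0, -0.002, -0.002], [-0.002, 1.0, 0.001], [0.002, 0.001, -1.0]]
wrist_force: [-1.3, -0.6, 0.3]
gripper_width: 0.921
gripper_force: 0.0
```

Run:
```python
from h import *
s=r.sense(); print(s["time_s"],s["tcp_pos"].round(4),s["gripper_width"])
im,_=cams.capture("wrist"); cv2.imwrite("pics/w3.png",im)
ell("wrist",*SP,.007,.03,im)
im,_=cams.capture("top"); cv2.imwrite("pics/t3.png",im)
print("stack z .023");ell("top",*SP,.023,.03,im)
print("z.007");ell("top",*SP,.007,.03,im)
print("dark base");ell("top",(0,0,20),(179,90,120),.012,.055,im)
print("plates");ell("top",*PL,.004,.033,im)
```

```text
6.6 [ 0.5713 -0.2137  0.0943] 0.9214553748822981
wrist [252. 196.] [67.6 68.6] d 58.6 xy [ 571.3 -214.8]
wrist [123.8 194.4] [66.8 73.1] d 67.5 xy [ 570.1 -324.1]
stack z .023
top [404.5 210.7] [23.5 25.2] d 61.2 xy [ 466.9 -323. ]
top [355.5 174.2] [ 9.3 21.5] d 51.3 xy [ 552.8 -212.6]
z.007
top [404.5 210.7] [23.5 25.2] d 62.1 xy [ 468.2 -327.8]
top [355.5 174.2] [ 9.3 21.5] d 52.0 xy [ 555.4 -215.7]
dark base
top [347.  342.2] [ 5.2 30.3] d 73.2 xy [ 171.9 -183.3]
plates
top [206.8 282. ] [ 4.4 19.5] d 46.5 xy [305.4 134.9]
top [369.3 268.3] [23.3 27.9] d 67.3 xy [ 335.1 -241.2]
top [165.8 222.2] [27.1 27.8] d 67.1 xy [444.  233.4]
top [124.4 211.6] [26.7 28. ] d 69.2 xy [469.5 331.9]
top [179.1 178.4] [26.7 27.3] d 66.2 xy [548.2 204.1]
top [134.6 166.6] [26.4 27.2] d 67.7 xy [577.4 311.3]
top [158.3 107.2] [19.1 21.1] d 53.4 xy [724.  258.5]
```

View pics/t3.png

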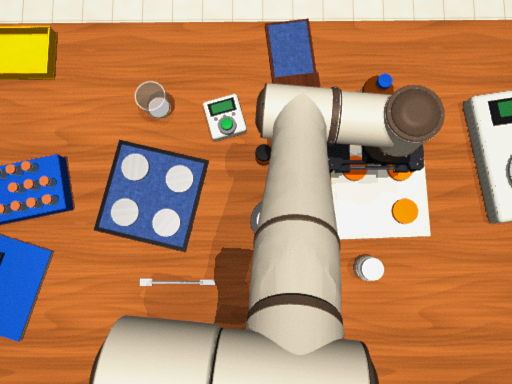

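I went to a specimen, but a plate comes next, so I'm heading to plate (548,204). In this top view the arm hides the base.

>>> {"op": "play_rows", "data": {
  "commands": "-0.4 0.5 0.2 0 0 0;-0.37 1 0 0 0 0;0 1 0 0 0 0;0 1 0 0 0 0;0 1 0 0 0 0;0 1 0 0 0 0;0 1 0 0 0 0;0 1 0 0 0 0;0 1 0 0 0 0;0 1 0 0 0 0;0 1 0 0 0 0;0 1 0 0 0 0;0 1 0 0 0 0;0 1 0 0 0 0;0 0.4 0 0 0 0;0 0 0 0 0 0;0 0 0 0 0 0"
}}

```text
time_s: 8.4
tcp_pos: [0.5482, 0.2023, 0.1011]
ee_rot: [[-1.0, -0.002, -0.001], [-0.002, 1.0, -0.0], [0.001, -0.0, -1.0]]
wrist_force: [0.4, -0.5, 0.1]
gripper_width: 0.925
gripper_force: 0.0
```

Run:
```python
from h import *
s=r.sense(); print(s["time_s"],s["tcp_pos"].round(4),s["gripper_width"])
im,_=cams.capture("wrist"); cv2.imwrite("pics/w4.png",im)
ell("wrist",(0,0,90),(179,60,255),.004,.033,im)
im,_=cams.capture("top"); cv2.imwrite("pics/t4.png",im)
print("stack z .023");ell("top",*SP,.023,.03,im)
print("base");
info=cams.camera_info("top");m=cv2.inRange(cv2.cvtColor(im,cv2.COLOR_BGR2HSV),(0,0,20),(179,70,255))
print([ (b,(ray(info,b[0],.012)*1000).round(1)) for b in blobs(m>0,800,3000)])
hsv=cv2.cvtColor(im,cv2.COLOR_BGR2HSV);print(hsv[221,250:298:3].tolist())
cv2.imwrite("pics/c4.png",cv2.resize(np.hstack([im[180:270,225:325]]),None,fx=5,fy=5))
```

```text
8.4 [0.5482 0.2023 0.1011] 0.9248535994182682
wrist [168.1 322.8] [43.9 46.3] d 52.8 xy [687.3 115.7]
wrist [372.3 221.1] [67.3 71.5] d 70.2 xy [575.7 310.1]
wrist [252.9 192.2] [72.6 75.1] d 66.3 xy [548.3 201.4]
wrist [  1.  151.2] [ 2.1 51.4] d 56.5 xy [512.2 -12.6]
wrist [412.   98.1] [79.3 91.8] d 86.7 xy [468.6 329.7]
wrist [290.7  64. ] [84.5 91.9] d 78.5 xy [443.1 230.7]
stack z .023
base
[(((np.float64(224.85420560747664), np.float64(118.50747663551402)), np.int32(1070), np.int32(43), np.int32(47)), array([692.2,  95.2,  12. ])), (((np.float64(187.7818717759764), np.float64(169.6617538688283)), np.int32(1357), np.int32(68), np.int32(49)), array([567.8, 182.4,  12. ])), (((np.float64(273.3252747252747), np.float64(221.06446886446886)), np.int32(1365), np.int32(46), np.int32(67)), array([445. , -19.7,  12. ]))]
[[10, 138, 116], [40, 7, 105], [120, 5, 149], [114, 5, 249], [21, 216, 245], [21, 237, 244], [21, 230, 246], [21, 232, 245], [21, 228, 246], [21, 228, 245], [21, 228, 246], [21, 231, 245], [20, 171, 243], [120, 3, 250], [90, 5, 97], [80, 7, 103]]
```

View pics/c4.png

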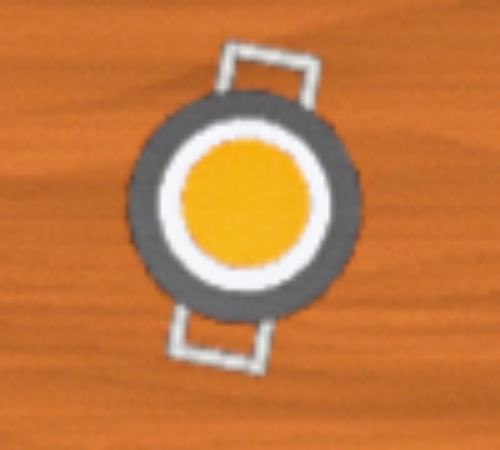

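The specimen sits well centred on the pale face: in the crop it spans about x 180–310, and the face spans 158–332. Next I'll get the numeric offset and grasp the plate.

```bash
cat >> h.py <<'E'
def stackcheck(im,top_z,h,lo=(5,170,70),hi=(26,255,255),ref=(446.6,-19.7)):
    """centroid of the disc of thickness h topped at top_z, near the base, in the top view"""
    info=cams.camera_info("top"); hsv=cv2.cvtColor(im,cv2.COLOR_BGR2HSV); m=cv2.inRange(hsv,lo,hi)
    P=info["R"]@np.array([ref[0]/1e3,ref[1]/1e3,top_z])+info["t"]; uv=(info["mtx"]@P)[:2]/P[2]
    k=np.zeros_like(m); cv2.circle(k,tuple(int(v) for v in uv.round()),22,255,-1); m&=k
    c=max(cv2.findContours(m,cv2.RETR_EXTERNAL,cv2.CHAIN_APPROX_NONE)[0],key=cv2.contourArea); e=cv2.fitEllipse(c)
    p=ray(info,e[0],top_z-h/2)*1e3; print("expect uv",uv.round(1),"got",np.round(e[0],1),np.round(e[1],1),"xy",p.round(1)[:2])
E
python3 - <<'E'
from h import *
im=cv2.imread("pics/t4.png")
stackcheck(im,.030,.014); stackcheck(im,.016,.004,(0,0,200),(179,60,255))
stackcheck(im,.012,.012,(0,0,60),(179,40,120))
E
```

```text
expect uv [273.5 219.9] got [273.6 220. ] [23.6 24.2] xy [446.7 -20.1]
expect uv [273.4 220.3] got [273.5 220.6] [33.  33.2] xy [446. -20.]
expect uv [273.3 220.4] got [273. 220.] [43. 43.] xy [447.8 -19. ]
```

>>> {"op": "play_rows", "data": {
  "commands": "0 0 -0.9 0 0 0;0 0 -0.9 0 0 0;0 0 -0.9 0 0 0;0 0 -0.4 0 0 0;0 0 -0.15 0 0 0;0 0 0 0 0 0;0 0 0 0 0 0"
}}

```text
time_s: 9.2
tcp_pos: [0.5498, 0.2033, 0.0048]
ee_rot: [[-1.0, -0.002, 0.002], [-0.002, 1.0, 0.001], [-0.002, 0.001, -1.0]]
wrist_force: [-0.4, -0.5, 0.1]
gripper_width: 0.92
gripper_force: 0.0
```

>>> {"op": "play_rows", "data": {
  "commands": "0 0 0 0 0 0;0 0 0 0 0 0;0 0 0 0 0 0;0 0 0 0 0 0;0 0 0 0 0 0",
  "grip": 55
}}

```text
time_s: 9.7
tcp_pos: [0.5493, 0.2034, 0.0043]
ee_rot: [[-1.0, -0.002, 0.001], [-0.002, 1.0, 0.001], [-0.001, 0.001, -1.0]]
wrist_force: [-0.7, -0.5, 3.7]
gripper_width: 0.744
gripper_force: 30.0
```

>>> {"op": "play_rows", "data": {
  "commands": "0 0 0.5 0 0 0;0 0 1 0 0 0;0 0 1 0 0 0;-0.4 -0.9 0 0 0 0;-0.4 -0.9 0 0 0 0;-0.4 -0.9 0 0 0 0;-0.4 -0.9 0 0 0 0;-0.4 -0.9 0 0 0 0;-0.4 -0.9 0 0 0 0;-0.4 -0.9 0 0 0 0;-0.4 -0.9 0 0 0 0;-0.2 -0.25 0 0 0 0;0 0 0 0 0 0;0 0 -0.6 0 0 0;0 0 -0.5 0 0 0;0 0 -0.25 0 0 0;0 0 -0.13 0 0 0;0 0 0 0 0 0;0 0 0 0 0 0"
}}

```text
time_s: 11.6
tcp_pos: [0.4475, -0.0201, 0.0345]
ee_rot: [[-1.0, -0.002, 0.001], [-0.002, 1.0, 0.0], [-0.001, 0.0, -1.0]]
wrist_force: [0.2, 0.2, -2.4]
gripper_width: 0.743
gripper_force: 30.0
```

>>> {"op": "play_rows", "data": {
  "commands": "0 0 0 0 0 0;0 0 0 0 0 0;0 0 0 0 0 0;0 0 0.6 0 0 0;0 0 0.9 0 0 0;0 0 0.5 0 0 0;0 -1 0 0 0 0;0.43 -1 0 0 0 0;0.8 -1 0 0 0 0;0.8 -1 0 0 0 0;0.8 -1 0 0 0 0;0.8 -1 0 0 0 0;0.5 -0.47 0 0 0 0;0 0 0 0 0 0;0 0 0 0 0 0",
  "grip": 80
}}

```text
time_s: 13.1
tcp_pos: [0.5701, -0.2146, 0.0937]
ee_rot: [[-1.0, -0.001, -0.001], [-0.001, 1.0, 0.001], [0.001, 0.001, -1.0]]
wrist_force: [-1.0, 0.8, -0.3]
gripper_width: 0.921
gripper_force: 0.0
```

```bash
cat > look.py <<'E'
import sys
from h import *
s=r.sense(); print(s["time_s"],s["tcp_pos"].round(4),s["gripper_width"].round(3))
k=sys.argv[1]
im,_=cams.capture("wrist")
ell("wrist",*(((5,170,70),(26,255,255),.007,.03) if k=="s" else ((0,0,90),(179,60,255),.004,.033)),im)
t,_=cams.capture("top"); cv2.imwrite("pics/last.png",t)
for q,a in (("s",((5,170,70),(26,255,255),.007,.03)),("p",(*PL,.004,.033))):
    print(q,[p.round(1).tolist() for p in ell("top",*a,t,show=False)])
if len(sys.argv)>2:
    z=float(sys.argv[2])
    try: stackcheck(t,z,.014) if sys.argv[3]=="s" else stackcheck(t,z,.008,(0,0,110),(179,60,255))
    except Exception as e: print("hidden",e)
E
python3 look.py s .038 p
```

```text
Traceback (most recent call last):
  File "look.py", line 3, in <module>
    s=r.sense(); print(s["time_s"],s["tcp_pos"].round(4),s["gripper_width"].round(3))
                                                         ^^^^^^^^^^^^^^^^^^^^^^^^
AttributeError: 'float' object has no attribute 'round'
```

```bash
sed -i 's/s\["gripper_width"\].round(3)/round(s["gripper_width"],3)/' look.py; python3 look.py s .038 p
```

```text
13.1 [ 0.5701 -0.2146  0.0937] 0.921
wrist [253.1 197.4] [67.7 68.8] d 58.7 xy [ 571.3 -214.5]
wrist [124.8 196. ] [66.8 73.2] d 67.4 xy [ 570.2 -323.7]
s [[468.2, -327.8], [555.3, -216.3]]
p [[305.4, 134.9], [335.1, -241.2], [444.0, 233.4], [469.5, 331.9], [577.0, 311.3], [724.1, 258.1]]
expect uv [273.5 219.7] got [273.3 211. ] [23.6 41. ] xy [466.6 -19.5]
```

>>> {"op": "play_rows", "data": {
  "commands": "0.02 0 -0.9 0 0 0;0 0 -0.9 0 0 0;0 0 -0.7 0 0 0;0 0 -0.37 0 0 0;0 0 -0.15 0 0 0;0 0 0 0 0 0;0 0 0 0 0 0"
}}

```text
time_s: 13.9
tcp_pos: [0.5722, -0.2146, 0.0047]
ee_rot: [[-1.0, -0.002, 0.002], [-0.002, 1.0, -0.0], [-0.002, -0.0, -1.0]]
wrist_force: [0.8, -0.3, 0.6]
gripper_width: 0.92
gripper_force: 0.0
```

>>> {"op": "play_rows", "data": {
  "commands": "0 0 0 0 0 0;0 0 0 0 0 0;0 0 0 0 0 0;0 0 0 0 0 0;0 0 0 0 0 0;0 0 0.5 0 0 0;0 0 1 0 0 0;0 0 1 0 0 0",
  "grip": 50
}}

```text
time_s: 14.7
tcp_pos: [0.5707, -0.2146, 0.0785]
ee_rot: [[-1.0, -0.002, -0.002], [-0.002, 1.0, 0.0], [0.002, 0.0, -1.0]]
wrist_force: [1.3, 0.0, -0.2]
gripper_width: 0.681
gripper_force: 30.0
```

>>> {"op": "play_rows", "data": {
  "commands": "-0.6 0.9 0 0 0 0;-0.6 0.9 0 0 0 0;-0.6 0.9 0 0 0 0;-0.6 0.9 0 0 0 0;-0.6 0.9 0 0 0 0;-0.6 0.9 0 0 0 0;-0.5 0.9 0 0 0 0;-0.06 0.17 0 0 0 0;0 0 0 0 0 0;0 0 -0.5 0 0 0;0 0 -0.4 0 0 0;0 0 -0.2 0 0 0;0 0 -0.11 0 0 0;0 0 0 0 0 0;0 0 0 0 0 0"
}}

```text
time_s: 16.2
tcp_pos: [0.4471, -0.0207, 0.0424]
ee_rot: [[-1.0, -0.001, 0.001], [-0.001, 1.0, 0.0], [-0.001, 0.0, -1.0]]
wrist_force: [-0.3, -0.5, -1.0]
gripper_width: 0.677
gripper_force: 30.0
```

>>> {"op": "play_rows", "data": {
  "commands": "0 0 0 0 0 0;0 0 0 0 0 0;0 0 0 0 0 0;0 0 0.6 0 0 0;0 0 0.9 0 0 0;0 0.5 0.5 0 0 0;0 1 0 0 0 0;0 1 0 0 0 0;0 1 0 0 0 0;0 1 0 0 0 0;0 1 0 0 0 0;0 1 0 0 0 0;0 1 0 0 0 0;-0.09 0.93 0 0 0 0;0 0 0 0 0 0;0 0 0 0 0 0",
  "grip": 80
}}

```text
time_s: 17.8
tcp_pos: [0.4435, 0.2326, 0.1021]
ee_rot: [[-1.0, -0.003, -0.001], [-0.003, 1.0, -0.0], [0.001, -0.0, -1.0]]
wrist_force: [0.6, -0.2, 0.6]
gripper_width: 0.919
gripper_force: 0.0
```

```bash
python3 look.py p .052 s
```

```text
17.8 [0.4435 0.2326 0.1021] 0.919
wrist [323.2 312. ] [32.9 63.7] d 70.5 xy [569.8 302.7]
wrist [362.4 216.8] [64.4 73.5] d 71.2 xy [466.9 331. ]
wrist [251.5 192.3] [72.4 74.9] d 66.4 xy [443.8 230.1]
s []
p [[305.4, 136.2], [335.0, -241.1], [446.5, -20.0], [577.1, 311.3], [724.2, 258.0]]
expect uv [273.6 219.3] got [274.  219.4] [24.6 24.8] xy [446.7 -20.6]
```

View pics/last.png

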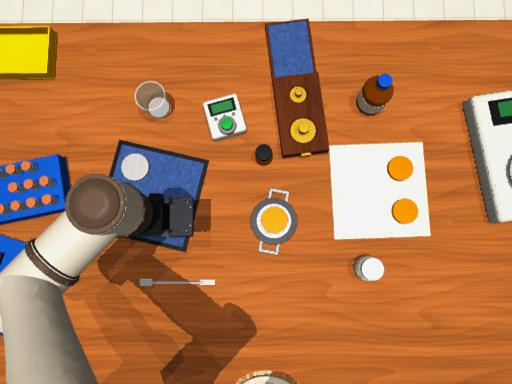

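>>> {"op": "play_rows", "data": {
  "commands": "0 -0.05 -0.9 0 0 0;0 0 -0.9 0 0 0;0 0 -0.9 0 0 0;0 0 -0.43 0 0 0;0 0 -0.15 0 0 0;0 0 0 0 0 0;0 0 0 0 0 0"
}}

```text
time_s: 18.6
tcp_pos: [0.4445, 0.231, 0.0046]
ee_rot: [[-1.0, -0.001, 0.001], [-0.001, 1.0, 0.001], [-0.001, 0.001, -1.0]]
wrist_force: [0.2, 0.3, 0.3]
gripper_width: 0.92
gripper_force: 0.0
```

>>> {"op": "play_rows", "data": {
  "commands": "0 0 0 0 0 0;0 0 0 0 0 0;0 0 0 0 0 0;0 0 0 0 0 0;0 0 0 0 0 0;0 0 0.5 0 0 0;0 0 1 0 0 0;0 0 1 0 0 0;0 0 0.5 0 0 0",
  "grip": 55
}}

```text
time_s: 19.5
tcp_pos: [0.4443, 0.2312, 0.0957]
ee_rot: [[-1.0, -0.002, 0.002], [-0.002, 1.0, 0.001], [-0.002, 0.001, -1.0]]
wrist_force: [0.2, 0.5, -0.8]
gripper_width: 0.738
gripper_force: 30.0
```

The top view shows the two remaining specimens in place at (400,168) and (404,211), and the stack centred at (273,219). Plate 2 is gripped.

>>> {"op": "play_rows", "data": {
  "commands": "0.09 -0.5 0 0 0 0;0 -1 0 0 0 0;0 -1 0 0 0 0;0 -1 0 0 0 0;0 -1 0 0 0 0;0 -1 0 0 0 0;0 -1 0 0 0 0;0 -1 0 0 0 0;0 -0.6 0 0 0 0;0 -0.26 0 0 0 0;0 0 0 0 0 0;0 0 -0.5 0 0 0;0 0 -0.4 0 0 0;0 0 -0.24 0 0 0;0 0 -0.11 0 0 0;0 0 0 0 0 0;0 0 0 0 0 0"
}}

```text
time_s: 21.2
tcp_pos: [0.4465, -0.0195, 0.0566]
ee_rot: [[-1.0, -0.003, -0.0], [-0.003, 1.0, 0.0], [0.0, 0.0, -1.0]]
wrist_force: [-1.2, 0.8, 1.9]
gripper_width: 0.741
gripper_force: 30.0
```

>>> {"op": "play_rows", "data": {
  "commands": "0 0 0 0 0 0;0 0 0 0 0 0;0 0 0 0 0 0;0 0 0.6 0 0 0;0 0 0.9 0 0 0;0 -0.5 0 0 0 0;0 -1 0 0 0 0;0.2 -1 0 0 0 0;0.2 -1 0 0 0 0;0.2 -1 0 0 0 0;0.12 -1 0 0 0 0;0 -1 0 0 0 0;0 -1 0 0 0 0;0 -1 0 0 0 0;0 -1 0 0 0 0;0 -0.82 0 0 0 0;0 0 0 0 0 0;0 0 0 0 0 0",
  "grip": 80
}}

```text
time_s: 23.0
tcp_pos: [0.4678, -0.3297, 0.1009]
ee_rot: [[-1.0, -0.0, -0.0], [-0.0, 1.0, 0.0], [0.0, 0.0, -1.0]]
wrist_force: [-0.1, 1.4, -0.4]
gripper_width: 0.919
gripper_force: 0.0
```

```bash
python3 look.py s .060 p
```

```text
23.0 [ 0.4678 -0.3297  0.1009] 0.919
wrist [259.8 306.9] [29.5 64.7] d 68.2 xy [ 585.3 -322.4]
wrist [253.3 194.2] [66.1 66.8] d 58.5 xy [ 468.7 -329.2]
s []
p [[90.3, -86.9], [305.4, 134.9], [451.4, -560.9], [446.7, -19.8], [469.4, 331.8], [577.4, 311.3], [724.2, 258.1]]
expect uv [273.7 219. ] got [273.1 220.6] [34.7 35.6] xy [443.3 -18.5]
```

>>> {"op": "play_rows", "data": {
  "commands": "0.02 0 -0.9 0 0 0;0 0 -0.9 0 0 0;0 0 -0.9 0 0 0;0 0 -0.4 0 0 0;0 0 -0.15 0 0 0;0 0 0 0 0 0;0 0 0 0 0 0"
}}

```text
time_s: 23.8
tcp_pos: [0.4698, -0.3297, 0.0051]
ee_rot: [[-1.0, -0.003, 0.002], [-0.003, 1.0, -0.001], [-0.002, -0.001, -1.0]]
wrist_force: [0.2, -0.5, 0.7]
gripper_width: 0.92
gripper_force: 0.0
```

>>> {"op": "play_rows", "data": {
  "commands": "0 0 0 0 0 0;0 0 0 0 0 0;0 0 0 0 0 0;0 0 0 0 0 0;0 0 0 0 0 0;0 0 0.5 0 0 0;0 0 1 0 0 0;0 0 1 0 0 0;0 0 0.5 0 0 0",
  "grip": 50
}}

```text
time_s: 24.7
tcp_pos: [0.4699, -0.3301, 0.0963]
ee_rot: [[-1.0, -0.002, 0.003], [-0.002, 1.0, -0.002], [-0.003, -0.002, -1.0]]
wrist_force: [0.9, -0.4, -0.5]
gripper_width: 0.68
gripper_force: 30.0
```

>>> {"op": "play_rows", "data": {
  "commands": "-0.1 0.5 0 0 0 0;-0.1 1 0 0 0 0;-0.1 1 0 0 0 0;-0.1 1 0 0 0 0;-0.1 1 0 0 0 0;-0.1 1 0 0 0 0;-0.14 1 0 0 0 0;0 1 0 0 0 0;0 1 0 0 0 0;0 1 0 0 0 0;0 0.6 0 0 0 0;0 0.21 0 0 0 0;0 0 0 0 0 0;0 0 -0.4 0 0 0;0 0 -0.3 0 0 0;0 0 -0.2 0 0 0;0 0 -0.09 0 0 0;0 0 0 0 0 0;0 0 0 0 0 0"
}}

```text
time_s: 26.6
tcp_pos: [0.4461, -0.0208, 0.0643]
ee_rot: [[-1.0, -0.001, -0.001], [-0.001, 1.0, -0.001], [0.001, -0.001, -1.0]]
wrist_force: [-0.6, -2.1, 3.1]
gripper_width: 0.68
gripper_force: 30.0
```

>>> {"op": "play_rows", "data": {
  "commands": "0 0 0 0 0 0;0 0 0 0 0 0;0 0 0 0 0 0;0 0 0.6 0 0 0;0 0 0.9 0 0 0;0 0.67 0 0 0 0;0 1 0 0 0 0;0.2 1 0 0 0 0;0.2 1 0 0 0 0;0.2 1 0 0 0 0;0.16 1 0 0 0 0;0 1 0 0 0 0;0 1 0 0 0 0;0 1 0 0 0 0;0 1 0 0 0 0;0 1 0 0 0 0;0 1 0 0 0 0;0 0 0 0 0 0;0 0 0 0 0 0",
  "grip": 80
}}

```text
time_s: 28.5
tcp_pos: [0.469, 0.3303, 0.1086]
ee_rot: [[-1.0, -0.003, -0.001], [-0.003, 1.0, -0.0], [0.001, -0.0, -1.0]]
wrist_force: [0.2, -0.7, -1.2]
gripper_width: 0.919
gripper_force: 0.0
```

```bash
python3 look.py p .074 s
```

```text
28.5 [0.469  0.3303 0.1086] 0.919
wrist [231.7 306.2] [29.7 70. ] d 76.8 xy [593.7 307.7]
wrist [252.3 189.9] [70.9 73.2] d 66.4 xy [469.1 328.5]
s []
p [[94.4, 568.1], [305.4, 137.2], [335.0, -241.1], [577.8, 311.4], [724.1, 258.2]]
expect uv [273.8 218.6] got [274.3 219.4] [25.3 25.4] xy [445.3 -20.9]
```

>>> {"op": "play_rows", "data": {
  "commands": "0 -0.05 -0.9 0 0 0;0 0 -0.9 0 0 0;0 0 -0.9 0 0 0;0 0 -0.6 0 0 0;0 0 -0.21 0 0 0;0 0 0 0 0 0;0 0 0 0 0 0"
}}

```text
time_s: 29.3
tcp_pos: [0.4701, 0.3286, 0.0048]
ee_rot: [[-1.0, -0.002, 0.001], [-0.002, 1.0, 0.001], [-0.001, 0.001, -1.0]]
wrist_force: [0.8, 0.9, -0.0]
gripper_width: 0.921
gripper_force: 0.0
```

>>> {"op": "play_rows", "data": {
  "commands": "0 0 0 0 0 0;0 0 0 0 0 0;0 0 0 0 0 0;0 0 0 0 0 0;0 0 0 0 0 0;0 0 0.5 0 0 0;0 0 1 0 0 0;0 0 1 0 0 0;0 0 1 0 0 0",
  "grip": 55
}}

```text
time_s: 30.2
tcp_pos: [0.4685, 0.3274, 0.1088]
ee_rot: [[-1.0, -0.001, -0.002], [-0.001, 1.0, -0.002], [0.002, -0.002, -1.0]]
wrist_force: [-0.7, -1.2, -1.5]
gripper_width: 0.739
gripper_force: 30.0
```

>>> {"op": "play_rows", "data": {
  "commands": "-0.1 -0.5 0 0 0 0;-0.2 -1 0 0 0 0;-0.2 -1 0 0 0 0;-0.25 -1 0 0 0 0;0 -1 0 0 0 0;0 -1 0 0 0 0;0 -1 0 0 0 0;0 -1 0 0 0 0;0 -1 0 0 0 0;0 -1 0 0 0 0;0 -1 0 0 0 0;0 -0.8 0 0 0 0;0 -0.31 0 0 0 0;0 0 0 0 0 0;0 0 -0.5 0 0 0;0 0 -0.3 0 0 0;0 0 -0.15 0 0 0;0 0 -0.07 0 0 0;0 0 0 0 0 0;0 0 0 0 0 0"
}}

```text
time_s: 32.2
tcp_pos: [0.4464, -0.0195, 0.0788]
ee_rot: [[-1.0, -0.003, -0.001], [-0.003, 1.0, -0.0], [0.001, -0.0, -1.0]]
wrist_force: [-3.0, 1.2, 5.2]
gripper_width: 0.738
gripper_force: 30.0
```

>>> {"op": "play_rows", "data": {
  "commands": "0 0 0 0 0 0;0 0 0 0 0 0;0 0 0 0 0 0;0 0 0.6 0 0 0;0 0 0.9 0 0 0;0 -0.5 0 0 0 0;0.3 -1 0 0 0 0;0.4 -1 0 0 0 0;0.5 -1 0 0 0 0;0.5 -1 0 0 0 0;0.5 -1 0 0 0 0;0.5 -1 0 0 0 0;0.5 -1 0 0 0 0;0.5 -1 0 0 0 0;0.43 -1 0 0 0 0;0 -0.62 0 0 0 0;0 0 0 0 0 0;0 0 0 0 0 0",
  "grip": 80
}}

```text
time_s: 34.0
tcp_pos: [0.57, -0.3233, 0.1227]
ee_rot: [[-1.0, -0.001, -0.001], [-0.001, 1.0, 0.001], [0.001, 0.001, -1.0]]
wrist_force: [0.0, -0.6, -0.5]
gripper_width: 0.921
gripper_force: 0.0
```

```bash
python3 look.py s .082 p
```

```text
34.0 [ 0.57   -0.3233  0.1227] 0.921
wrist [253.1 187. ] [61.1 61.9] d 58.4 xy [ 570.9 -322.9]
s [[660.9, -359.7]]
p [[446.4, -19.9], [577.3, 311.3], [601.1, -166.5], [724.1, 258.1]]
expect uv [273.9 218.4] got [273.4 220.5] [34.4 34.8] xy [442.2 -18.6]
```

>>> {"op": "play_rows", "data": {
  "commands": "0 0 -0.9 0 0 0;0 0 -0.9 0 0 0;0 0 -0.9 0 0 0;0 0 -0.8 0 0 0;0 0 -0.33 0 0 0;0 0 -0.15 0 0 0;0 0 0 0 0 0;0 0 0 0 0 0"
}}

```text
time_s: 34.9
tcp_pos: [0.5718, -0.3236, 0.0053]
ee_rot: [[-1.0, -0.002, 0.002], [-0.002, 1.0, -0.001], [-0.002, -0.001, -1.0]]
wrist_force: [0.2, -0.4, 0.8]
gripper_width: 0.921
gripper_force: 0.0
```

>>> {"op": "play_rows", "data": {
  "commands": "0 0 0 0 0 0;0 0 0 0 0 0;0 0 0 0 0 0;0 0 0 0 0 0;0 0 0 0 0 0;0 0 0.5 0 0 0;0 0 1 0 0 0;0 0 1 0 0 0;0 0 1 0 0 0;0 0 0.5 0 0 0",
  "grip": 50
}}

```text
time_s: 35.9
tcp_pos: [0.5722, -0.3242, 0.1282]
ee_rot: [[-1.0, -0.002, 0.005], [-0.002, 1.0, -0.002], [-0.005, -0.002, -1.0]]
wrist_force: [0.1, 0.3, -0.7]
gripper_width: 0.679
gripper_force: 30.0
```

>>> {"op": "play_rows", "data": {
  "commands": "-0.2 0.5 0 0 0 0;-0.5 1 0 0 0 0;-0.5 1 0 0 0 0;-0.5 1 0 0 0 0;-0.5 1 0 0 0 0;-0.5 1 0 0 0 0;-0.5 1 0 0 0 0;-0.5 1 0 0 0 0;-0.42 1 0 0 0 0;0 0.9 0 0 0 0;0 0.5 0 0 0 0;0 0.22 0 0 0 0;0 0 0 0 0 0;0 0 -0.6 0 0 0;0 0 -0.4 0 0 0;0 0 -0.16 0 0 0;0 0 -0.09 0 0 0;0 0 0 0 0 0;0 0 0 0 0 0"
}}

```text
time_s: 37.8
tcp_pos: [0.4477, -0.02, 0.0868]
ee_rot: [[-1.0, -0.001, 0.001], [-0.001, 1.0, 0.0], [-0.001, 0.0, -1.0]]
wrist_force: [0.3, -0.3, -0.7]
gripper_width: 0.68
gripper_force: 30.0
```

>>> {"op": "play_rows", "data": {
  "commands": "0 0 0 0 0 0;0 0 0 0 0 0;0 0 0 0 0 0;0 0 0.6 0 0 0;0 0 0.9 0 0 0;0 0.5 0 0 0 0;0.3 1 0 0 0 0;0.5 1 0 0 0 0;0.5 1 0 0 0 0;0.5 1 0 0 0 0;0.5 1 0 0 0 0;0.5 1 0 0 0 0;0.5 1 0 0 0 0;0.5 1 0 0 0 0;0.5 1 0 0 0 0;0.04 0.9 0 0 0 0;0 0.58 0 0 0 0;0 0 0 0 0 0;0 0 0 0 0 0",
  "grip": 80
}}

```text
time_s: 39.7
tcp_pos: [0.5768, 0.3092, 0.1311]
ee_rot: [[-1.0, -0.002, -0.001], [-0.002, 1.0, -0.001], [0.001, -0.001, -1.0]]
wrist_force: [0.2, -0.2, -0.4]
gripper_width: 0.919
gripper_force: 0.0
```

```bash
python3 look.py p .096 s
```

```text
39.7 [0.5768 0.3092 0.1311] 0.919
wrist [199.8 317.4] [42.2 63.2] d 78.0 xy [734.1 249.1]
wrist [252.8 183.4] [66.1 68. ] d 66.5 xy [577.2 308.3]
s []
p [[305.4, 134.6], [335.2, -241.1], [724.1, 258.2]]
expect uv [274. 218.] got [274. 218.] [25.8 26.3] xy [447.  -19.9]
```

>>> {"op": "play_rows", "data": {
  "commands": "0 -0.04 -0.9 0 0 0;0 0 -0.9 0 0 0;0 0 -0.9 0 0 0;0 0 -0.9 0 0 0;0 0 -0.5 0 0 0;0 0 -0.15 0 0 0;0 0 0 0 0 0;0 0 0 0 0 0"
}}

```text
time_s: 40.6
tcp_pos: [0.5783, 0.3088, 0.0053]
ee_rot: [[-1.0, -0.002, 0.002], [-0.002, 1.0, 0.001], [-0.002, 0.001, -1.0]]
wrist_force: [-0.3, -0.4, -0.1]
gripper_width: 0.92
gripper_force: 0.0
```

>>> {"op": "play_rows", "data": {
  "commands": "0 0 0 0 0 0;0 0 0 0 0 0;0 0 0 0 0 0;0 0 0 0 0 0;0 0 0 0 0 0;0 0 0.5 0 0 0;0 0 1 0 0 0;0 0 1 0 0 0;0 0 1 0 0 0;0 0 0.5 0 0 0",
  "grip": 55
}}

```text
time_s: 41.6
tcp_pos: [0.5781, 0.3084, 0.1272]
ee_rot: [[-1.0, -0.002, 0.003], [-0.002, 1.0, 0.002], [-0.003, 0.002, -1.0]]
wrist_force: [0.3, 0.9, -0.5]
gripper_width: 0.738
gripper_force: 30.0
```

>>> {"op": "play_rows", "data": {
  "commands": "-0.2 -0.5 0 0 0 0;-0.5 -1 0 0 0 0;-0.5 -1 0 0 0 0;-0.5 -1 0 0 0 0;-0.5 -1 0 0 0 0;-0.5 -1 0 0 0 0;-0.5 -1 0 0 0 0;-0.5 -1 0 0 0 0;-0.5 -1 0 0 0 0;-0.15 -1 0 0 0 0;0 -0.9 0 0 0 0;0 -0.54 0 0 0 0;0 0 0 0 0 0;0 0 0 0 0 0;0 0 -0.35 0 0 0;0 0 -0.25 0 0 0;0 0 -0.12 0 0 0;0 0 -0.07 0 0 0;0 0 0 0 0 0;0 0 0 0 0 0"
}}

```text
time_s: 43.6
tcp_pos: [0.4464, -0.0195, 0.1008]
ee_rot: [[-1.0, -0.003, -0.001], [-0.003, 1.0, -0.0], [0.001, -0.0, -1.0]]
wrist_force: [-5.0, 2.1, 9.8]
gripper_width: 0.736
gripper_force: 30.0
```

>>> {"op": "play_rows", "data": {
  "commands": "0 0 0 0 0 0;0 0 0 0 0 0;0 0 0 0 0 0;0 0 0.6 0 0 0;0 0 0.9 0 0 0;0.5 -0.2 0 0 0 0;1 -0.3 0 0 0 0;1 -0.3 0 0 0 0;1 -0.3 0 0 0 0;1 -0.3 0 0 0 0;1 -0.3 0 0 0 0;0.94 -0.3 0 0 0 0;0.5 -0.3 0 0 0 0;0 0 0 0 0 0;0 0 0 0 0 0",
  "grip": 80
}}

```text
time_s: 45.1
tcp_pos: [0.6546, -0.0889, 0.1441]
ee_rot: [[-1.0, -0.001, -0.002], [-0.001, 1.0, 0.0], [0.002, 0.0, -1.0]]
wrist_force: [0.1, 0.0, -1.1]
gripper_width: 0.919
gripper_force: 0.0
```

Run:
```python
from h import *
s=r.sense(); print(s["time_s"],s["tcp_pos"].round(4),s["gripper_width"])
im,_=cams.capture("wrist"); cv2.imwrite("pics/w5.png",im)
i=cams.camera_info("wrist")
m=masks(im)["brass"]
for b in blobs(m,200,20000): print(b,(ray(i,b[0],.057)*1000).round(1),(ray(i,b[0],.038)*1000).round(1))
t,_=cams.capture("top"); cv2.imwrite("pics/t5.png",t);
```

```text
45.1 [ 0.6546 -0.0889  0.1441] 0.9189199494114415
((np.float64(250.20478325859492), np.float64(168.51868460388638)), np.int32(669), np.int32(53), np.int32(17)) [630.6 -91.5  57. ] [634.9 -91.6  38. ]
((np.float64(249.9041095890411), np.float64(208.9041095890411)), np.int32(657), np.int32(56), np.int32(32)) [666.3 -91.7  57. ] [673.4 -91.8  38. ]
((np.float64(261.68951612903226), np.float64(263.0403225806452)), np.int32(248), np.int32(32), np.int32(10)) [719.1 -80.9  57. ] [730.1 -80.1  38. ]
((np.float64(413.87665198237886), np.float64(286.6035242290749)), np.int32(227), np.int32(10), np.int32(44)) [743.7  62.3  57. ] [756.6  74.   38. ]
```

View pics/w5.png

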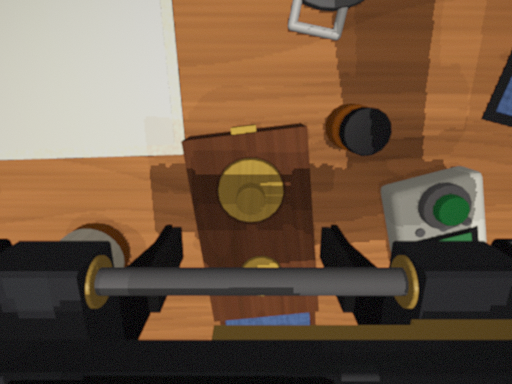

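The wrist view shows the weight's disc at about (251,190) with its knob on it. The jar (363,130) and the small weight's knob (262,263) are clear of the fingers. I'll localise the disc now.

Run:
```python
from h import *
im=cv2.imread("pics/w5.png"); i=cams.camera_info("wrist")
hsv=cv2.cvtColor(im,cv2.COLOR_BGR2HSV)
m=cv2.inRange(hsv,(17,120,60),(34,255,255)); k=np.zeros_like(m); cv2.circle(k,(251,190),42,255,-1); m&=k
m=cv2.morphologyEx(m,cv2.MORPH_OPEN,np.ones((3,3)))
c=cv2.convexHull(np.vstack([c for c in cv2.findContours(m,0,1)[0] if len(c)>15]))
e=cv2.fitEllipse(c); print(e,(ray(i,e[0],.038)*1000).round(1))
t=cv2.imread("pics/t3.png" if 0 else "pics/top0.png"); i=cams.camera_info("top")
m=cv2.inRange(cv2.cvtColor(t,cv2.COLOR_BGR2HSV),(18,110,90),(34,255,255)); k[:]=0; cv2.circle(k,(303,130),17,255,-1); m&=k
c=max(cv2.findContours(m,0,1)[0],key=len); e=cv2.fitEllipse(c); print(e,(ray(i,e[0],.039)*1000).round(1))
t=cv2.imread("pics/t5.png"); m=cv2.inRange(cv2.cvtColor(t,cv2.COLOR_BGR2HSV),*PL)
cv2.imwrite("pics/c5.png",cv2.resize(t[180:270,225:325],None,fx=4,fy=4))
```

```text
((250.3573760986328, 189.6464385986328), (64.7190933227539, 66.03323364257812), 91.4095458984375) [654.8 -91.3  38. ]
((302.5489501953125, 130.15310668945312), (24.61113739013672, 25.29607391357422), 108.89237213134766) [655.2 -89.1  39. ]
```

View pics/c5.png

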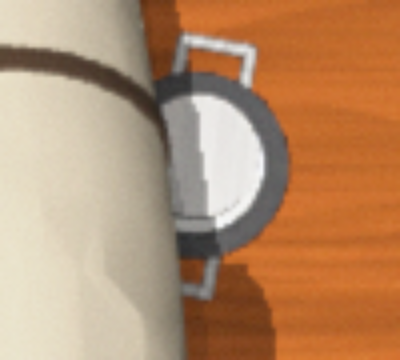

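The crop shows the plates stacked centrally over the base. Next I grip the knob.

>>> {"op": "play_rows", "data": {
  "commands": "0 -0.07 -0.9 0 0 0;0 0 -0.9 0 0 0;0 0 -0.8 0 0 0;0 0 -0.5 0 0 0;0 0 -0.22 0 0 0;0 0 -0.1 0 0 0;0 0 0 0 0 0;0 0 0 0 0 0",
  "grip": 55
}}

```text
time_s: 46.0
tcp_pos: [0.6559, -0.0909, 0.0438]
ee_rot: [[-1.0, -0.002, 0.002], [-0.002, 1.0, 0.0], [-0.002, 0.0, -1.0]]
wrist_force: [-0.9, -1.0, 0.4]
gripper_width: 0.638
gripper_force: 0.0
```

>>> {"op": "play_rows", "data": {
  "commands": "0 0 0 0 0 0;0 0 0 0 0 0;0 0 0 0 0 0;0 0 0 0 0 0;0 0 0 0 0 0;0 0 0 0 0 0;0 0 0 0 0 0;0 0 0 0 0 0",
  "grip": 15
}}

```text
time_s: 46.8
tcp_pos: [0.6554, -0.0903, 0.0428]
ee_rot: [[-1.0, -0.002, 0.001], [-0.002, 1.0, 0.001], [-0.001, 0.001, -1.0]]
wrist_force: [-0.3, 5.9, 2.2]
gripper_width: 0.275
gripper_force: 30.0
```

>>> {"op": "play_rows", "data": {
  "commands": "0 0 0.3 0 0 0;0 0 0.5 0 0 0;0 0 0.7 0 0 0;0 0 0.8 0 0 0;0 0 0.8 0 0 0;0 0 0.8 0 0 0;0 0 0.1 0 0 0;0 0 0 0 0 0;0 0 0 0 0 0"
}}

```text
time_s: 47.7
tcp_pos: [0.6534, -0.0912, 0.1605]
ee_rot: [[-1.0, -0.001, -0.005], [-0.001, 1.0, 0.0], [0.005, 0.0, -1.0]]
wrist_force: [-0.2, -0.4, -6.3]
gripper_width: 0.275
gripper_force: 30.0
```

>>> {"op": "play_rows", "data": {
  "commands": "-0.2 0.06 0 0 0 0;-0.4 0.2 0 0 0 0;-0.6 0.2 0 0 0 0;-0.7 0.2 0 0 0 0;-0.7 0.2 0 0 0 0;-0.7 0.2 0 0 0 0;-0.7 0.2 0 0 0 0;-0.7 0.2 0 0 0 0;-0.7 0.2 0 0 0 0;-0.6 0.2 0 0 0 0;-0.4 0.2 0 0 0 0;-0.2 0.2 0 0 0 0;-0.04 0.1 0 0 0 0;0 0 0 0 0 0;0 0 0 0 0 0;0 0 0 0 0 0"
}}

```text
time_s: 49.3
tcp_pos: [0.4565, -0.0202, 0.1624]
ee_rot: [[-1.0, -0.002, -0.0], [-0.002, 1.0, -0.0], [0.0, -0.0, -1.0]]
wrist_force: [0.4, 0.6, -5.9]
gripper_width: 0.282
gripper_force: 30.0
```

Run:
```python
from h import *
s=r.sense(); print(s["time_s"],s["tcp_pos"].round(4),s["wrist_force"],s["gripper_width"])
i=cams.camera_info("side"); P=i["R"]@np.array([.4467,-.0197,.12])+i["t"]; uv=(i["mtx"]@P)[:2]/P[2]; print(uv)
a,_=cams.capture("side"); u,v=uv.astype(int); 
b,_=cams.capture("wrist")
cv2.imwrite("pics/c6.png",np.hstack([cv2.resize(a[max(v-50,0):v+50,u-50:u+50],(400,400)),cv2.resize(b[100:300,150:350],(400,400))]))
```

```text
49.3 [ 0.4565 -0.0202  0.1624] [ 0.35213335  0.60768391 -5.87794315] 0.2819325301650865
[288.21732997 187.90620582]
```

View pics/c6.png

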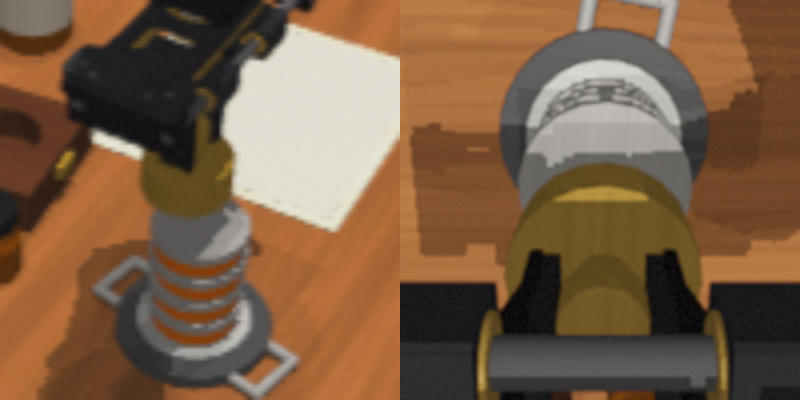

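The stack stands straight with the weight hanging upright above it. The last move fell 9 mm short in x, so I correct that and then lower.

>>> {"op": "play_rows", "data": {
  "commands": "-0.15 0 0 0 0 0;-0.12 0 0 0 0 0;-0.04 0 0 0 0 0;0 0 0 0 0 0;0 0 0 0 0 0;0 0 -0.3 0 0 0;0 0 -0.25 0 0 0;0 0 -0.15 0 0 0;0 0 -0.08 0 0 0;0 0 -0.05 0 0 0;0 0 0 0 0 0;0 0 0 0 0 0;0 0 0 0 0 0"
}}

```text
time_s: 50.7
tcp_pos: [0.4468, -0.0201, 0.1379]
ee_rot: [[-1.0, -0.002, 0.001], [-0.002, 1.0, 0.0], [-0.001, 0.0, -1.0]]
wrist_force: [0.6, -0.8, -6.1]
gripper_width: 0.279
gripper_force: 30.0
```

>>> {"op": "play_rows", "data": {
  "commands": "0 0 -0.02 0 0 0;0 0 -0.02 0 0 0;0 0 0 0 0 0;0 0 0 0 0 0;0 0 0 0 0 0"
}}

```text
time_s: 51.2
tcp_pos: [0.4468, -0.0201, 0.1367]
ee_rot: [[-1.0, -0.002, 0.0], [-0.002, 1.0, 0.0], [-0.0, 0.0, -1.0]]
wrist_force: [-0.0, 0.7, -3.9]
gripper_width: 0.275
gripper_force: 30.0
```

>>> {"op": "play_rows", "data": {
  "commands": "0 0 -0.02 0 0 0;0 0 0 0 0 0;0 0 0 0 0 0;0 0 0 0 0 0"
}}

```text
time_s: 51.6
tcp_pos: [0.4471, -0.0202, 0.1366]
ee_rot: [[-1.0, -0.002, 0.001], [-0.002, 1.0, -0.0], [-0.001, -0.0, -1.0]]
wrist_force: [-1.9, 0.8, 5.0]
gripper_width: 0.275
gripper_force: 30.0
```

>>> {"op": "play_rows", "data": {
  "commands": "0 0 0 0 0 0;0 0 0 0 0 0;0 0 0 0 0 0;0 0 0 0 0 0;0 0 0.5 0 0 0;0 0 0.8 0 0 0;0 0 0.9 0 0 0;0 0 0.3 0 0 0;0.4 0.9 0 0 0 0;0.9 0.9 0 0 0 0;0.9 0.9 0 0 0 0;0.9 0.9 0 0 0 0;0.9 0.07 -0.3 0 0 0;0.9 0 -0.9 0 0 0;0.9 0 -0.9 0 0 0;0.9 0 -0.9 0 0 0;0.8 0 0 0 0 0;0 0 0 0 0 0;0 0 0 0 0 0",
  "grip": 60
}}

```text
time_s: 53.5
tcp_pos: [0.6713, 0.0897, 0.1194]
ee_rot: [[-1.0, -0.001, -0.002], [-0.001, 1.0, -0.0], [0.002, -0.0, -1.0]]
wrist_force: [0.7, 0.8, 0.6]
gripper_width: 0.692
gripper_force: 0.0
```

Run:
```python
from h import *
s=r.sense(); print(s["time_s"],s["tcp_pos"].round(4),s["gripper_width"])
w,_=cams.capture("wrist"); i=cams.camera_info("wrist"); wd=_
t,td=cams.capture("top"); cv2.imwrite("pics/t7.png",t)
for b in blobs(cv2.inRange(cv2.cvtColor(w,cv2.COLOR_BGR2HSV),(50,110,50),(88,255,255))>0,100,9000):
    c=b[0]; z=wd[int(c[1]),int(c[0])]
    R,tt,K=i["R"],i["t"],i["mtx"]; p=R.T@(np.linalg.solve(K,[c[0],c[1],1])*z-tt)
    print(np.round(c,1),b[1:],"depth pt",p.round(4),(ray(i,c,.04)*1e3).round(1))
it=cams.camera_info("top")
h=cv2.cvtColor(t,cv2.COLOR_BGR2HSV); m=cv2.inRange(h,(17,100,80),(34,255,255)); P=it["R"]@[.4467,-.0197,.15]+it["t"]; uv=(it["mtx"]@P)[:2]/P[2]; print(uv)
for b in blobs(m>0,200,1500):
    print(b,(ray(it,b[0],.135)*1e3).round(1))
e=cv2.imwrite("pics/c7.png",np.hstack([cv2.resize(t[170:270,225:325],(390,390)),cv2.resize(w,(400,390))]))
```

```text
53.5 [0.6713 0.0897 0.1194] 0.6924945841646201
[249.5 200.5] (np.int32(931), np.int32(34), np.int32(34)) depth pt [0.6672 0.0865 0.0565] [672.8  86.4  40. ]
[264.5 244.2] (np.int32(1370), np.int32(61), np.int32(35)) depth pt [0.7147 0.0997 0.0367] [713.   99.5  40. ]
[274.44574834 216.16355993]
((np.float64(297.5546218487395), np.float64(94.10924369747899)), np.int32(238), np.int32(18), np.int32(17)) [709.4 -71.6 135. ]
((np.float64(274.3693972179289), np.float64(216.23029366306028)), np.int32(647), np.int32(28), np.int32(29)) [447.6 -19.8 135. ]
```

View pics/c7.png

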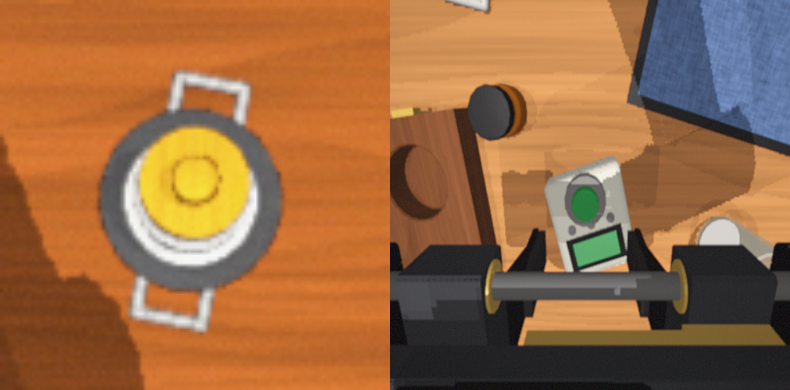

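The weight stands upright and centred on the stack, measured at (447.6,-19.8). The wrist view shows the green button; its measured position is (667,87) with the top at z ≈ 56 mm.

>>> {"op": "play_rows", "data": {
  "commands": "-0.13 -0.09 0 0 0 0;0 0 0 0 0 0;0 0 0 0 0 0;0 0 0 0 0 0;0 0 0 0 0 0;0 0 0 0 0 0;0 0 -0.7 0 0 0;0 0 -0.7 0 0 0;0 0 -0.4 0 0 0;0 0 -0.1 0 0 0;0 0 0 0 0 0;0 0 0 0 0 0",
  "grip": 0
}}

```text
time_s: 54.8
tcp_pos: [0.6685, 0.0874, 0.0649]
ee_rot: [[-1.0, -0.002, 0.002], [-0.002, 1.0, 0.0], [-0.002, 0.0, -1.0]]
wrist_force: [0.3, 0.1, 0.3]
gripper_width: 0.005
gripper_force: 0.0
```

>>> {"op": "play_rows", "data": {
  "commands": "0 0 -0.07 0 0 0;0 0 -0.07 0 0 0;0 0 -0.05 0 0 0;0 0 0 0 0 0;0 0 0 0 0 0"
}}

```text
time_s: 55.3
tcp_pos: [0.6677, 0.0872, 0.0582]
ee_rot: [[-1.0, -0.002, 0.0], [-0.002, 1.0, -0.0], [-0.0, -0.0, -1.0]]
wrist_force: [-0.1, -0.3, 0.8]
gripper_width: 0.008
gripper_force: 0.0
```

>>> {"op": "play_rows", "data": {
  "commands": "0 0 -0.07 0 0 0;0 0 -0.07 0 0 0;0 0 0 0 0 0;0 0 0 0 0 0"
}}

```text
time_s: 55.7
tcp_pos: [0.6681, 0.0873, 0.0544]
ee_rot: [[-1.0, -0.002, 0.001], [-0.002, 1.0, 0.0], [-0.001, 0.0, -1.0]]
wrist_force: [0.0, 0.7, 2.6]
gripper_width: 0.006
gripper_force: 1.3
```

>>> {"op": "play_rows", "data": {
  "commands": "0 0 -0.05 0 0 0;0 0 -0.05 0 0 0;0 0 0 0 0 0;0 0 0 0 0 0"
}}

```text
time_s: 56.1
tcp_pos: [0.668, 0.0873, 0.0513]
ee_rot: [[-1.0, -0.002, 0.001], [-0.002, 1.0, 0.0], [-0.001, 0.0, -1.0]]
wrist_force: [-0.7, 0.9, 4.5]
gripper_width: 0.006
gripper_force: 2.2
```

>>> {"op": "play_rows", "data": {
  "commands": "0 0 -0.05 0 0 0;0 0 -0.03 0 0 0;0 0 0 0 0 0;0 0 0 0 0 0"
}}

```text
time_s: 56.5
tcp_pos: [0.6681, 0.0873, 0.0504]
ee_rot: [[-1.0, -0.002, 0.001], [-0.002, 1.0, -0.0], [-0.001, -0.0, -1.0]]
wrist_force: [-2.6, 0.5, 9.3]
gripper_width: 0.006
gripper_force: 5.3
```

>>> {"op": "play_rows", "data": {
  "commands": "0 0 0.3 0 0 0;0 0 0.8 0 0 0;0 0 0.8 0 0 0;0 0 0.8 0 0 0;0 0 0.8 0 0 0;0 0 0 0 0 0;0 0 0 0 0 0;0 0 0 0 0 0"
}}

```text
time_s: 57.3
tcp_pos: [0.6666, 0.087, 0.1516]
ee_rot: [[-1.0, -0.001, -0.004], [-0.001, 1.0, -0.001], [0.004, -0.001, -1.0]]
wrist_force: [-0.2, 0.2, 0.3]
gripper_width: 0.009
gripper_force: 0.0
```

Run:
```python
from h import *
t,_=cams.capture("top"); a,_=cams.capture("side"); it=cams.camera_info("top")
m=cv2.inRange(cv2.cvtColor(t,cv2.COLOR_BGR2HSV),(17,100,80),(34,255,255))
for b in blobs(m>0,300,1500): print(b[1],(ray(it,b[0],.135)*1e3).round(1))
print(r.sense()["tcp_pos"])
cv2.imwrite("pics/c8.png",np.hstack([cv2.resize(a[140:260,220:350],(390,360)),cv2.resize(t,(400,360))]))
```

```text
650 [447.6 -19.8 135. ]
[0.66684932 0.08698707 0.15172078]
```

View pics/c8.png

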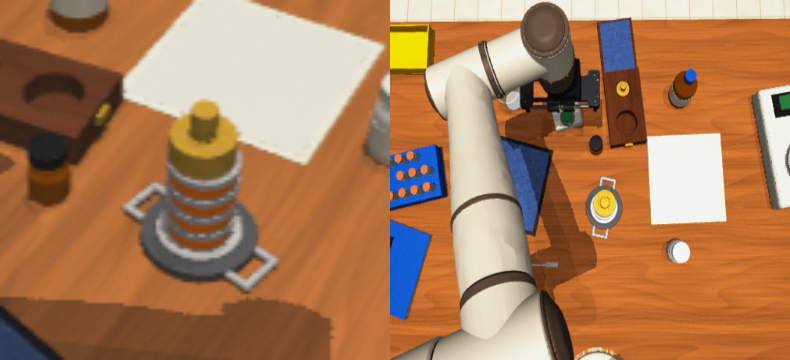

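The button bottomed out at 9 N. The stack and weight are upright and centred, and the arm is clear.

```bash
python3 -c "
from station import r
print(r.finish_job())"
```

```text
the job is handed in; nothing more can be done
None
```

The stack of all four specimens, each with its plate, stands centred on the base to within about 1 mm. The brass weight is upright on the top plate and the start button was pressed after it. The job was handed in at about 57 s; the hand-in returned no verdict.

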